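# Stapler back into the workshop kit

### The arm

A 6-joint arm with a two-finger parallel gripper is mounted at the origin on the work surface. World frame = base frame: x ahead of the robot, y to its left, z up, the work surface at z = 0. Lengths are in m, angles in rad, forces in N, time in s.
With the tool pointing down it reaches from about 0.325 to 1 m from the base axis. Payload 5.1 kg.
Tool frame: the origin (TCP) lies at the very end of the fingers, on their centre line; the grasp point (between the pads) lies 19 mm behind it; x points along the fingers, y is the direction in which the jaws open and shut, and the axes are right-handed (so a half turn about x gives the same grasp; the last joint's range is limited). The gripper opens to 85 mm and grips with 20 to 120 N. Pads are 22 mm wide; open, the fingers measure 114 mm over their backs; the gripper's body (76 mm by 85 mm) begins 54 mm behind the grasp point. The pads swing forward as they close: fully open they stand 13 mm farther back than shut.
Start: joints at [1.145, 0.124, 1.65, -0, 1.367, -0.083], TCP at [0.219, 0.612, 0.207] pointing down, gripper open.
Joint ranges: [-2.61, 2.61], [-1.02, 2.33], [0.03, 2.71], [-1.35, 4.49], [0.32, 2.68], [-2.91, 2.91]. Speed limits (rad/s): [2.57, 2.57, 3.14, 3.14, 3.14, 3.14].

### API

Orientations are given as a unit quaternion [w, x, y, z].
In Python, from cell import manip, cams, job gives the robot as it stands.
- The arm moves only by the shell command python3 -m handwheel 'ROWS' [FORCE]. ROWS is JSON, a list that holds one entry, the list of rows, each a list of 7 numbers: the shift along the tool's x, y, z in mm, then the turn, a rotation vector about the tool's x, y, z in degrees, then the closure, from 0 (fully open) to 1 (shut). In form: [[[x, y, z, rx, ry, rz, claw], ...]]. A call has 1 to 8 rows; each row shifts and turns the commanded pose from where the row before left it, along the tool's axes as they then stand; what a row does not reach is not made up. A row lasts 1/12 s, in which the tool goes at most 41.7 mm and 7.16 degrees, less where a joint would pass 70% of its speed; a pose out of reach is approached as far as the arm can. A call is refused whole if a number of a shift passes 41.7 or a number of a turn 7.16, either way. A call with a gripper value outside its range is refused whole. The fingers move at their own pace and stop on an object; FORCE is the grip in N (left out, the last holds). Time passes only in rows, so rows that do not move let the fingers close. It gives the time, the measured TCP pose, the force and the opening at its end, in the units of the state.
- manip.state(): the state, without advancing time (a new reading comes with each control period).
- cams.read_camera(name): name is "scene" or "top" or "wrist"; returns a dict with "frame" (480x640x3 uint8, red, green, blue), "fx", "fy", "cx", "cy" (pixels), "rvec" (rotation vector, rad) and "tvec" (3), from world to camera coordinates, as OpenCV has them. Camera axes: x right, y down, z forward; pixel columns grow to the right and rows downward; lengths in m; the calibration is good to about 2 mm. A picture is of the moment at which its call begins. There is no depth.
- job.job_done(): hands the job in, once; it reports no verdict.
Trained networks look in the newest picture that a camera, given by its name, has taken for a name from the list of things; names that differ only in an ending like _2 or _b are one class to them, and where a whole thing is asked for, a point or a joint stands for the part that bears it (a point fixed in the world has none). Each returns a list of dicts, best first, with "score" (0 to 1); they miss things now and then, are a little off and sometimes report something else, mostly with a low value. They report only what shows in the picture. A call takes as long as a camera call. They do not tell look-alikes from the thing itself.
- cams.recognise(label, camera): "rect" ([left, top, right, bottom] in pixels, round what is visible of it).
- cams.trace(label, camera): "mask" (480x640 bool, what is visible of it) and "rect" ([left, top, right, bottom] in pixels, round what is visible of it).
The state is a dict: "time": time; "qpos": joint angles; "joint_vel": joint speeds; "effort": joint torques, N m; "tcp_pos": TCP position; "tool_rot": TCP orientation; "ft_force": force on the tool from outside, world axes, zero at the start; "torque": the same for the moment, N m; "opening": finger opening in m.
Only numpy, scipy, OpenCV 4.12 (cv2) and the standard library are available. Lean on these libraries where they do the work, as an engineer would, in place of code of your own. Each camera call takes 0.05 s, during which the arm holds its last target. There are 200 camera calls.

### The job

Put the stapler away in the workshop kit: lift it out of the desk organiser, lay it down on its side on the bare table and let go of it, then take it again and press it into its cut-out in the foam of the kit case, the way round that the cut-out asks for, until it lies fully home and level on the bottom of the cut-out. Leave the two loose paper cups beyond it where they are.

Things in the scene. Friction and masses are not known exactly. Their poses are not given: they have to be found in the camera images.
- stapler: Black desk stapler with steel base, 130 long, 36 wide, 54 mm high, 0.2-0.35 kg. Origin: centre of the base's underside; +x to the nose, +y its left, +z up when it stands. Side outline (x by z, mm; all 36 wide): base -65..65 by 0..10, rear pillar -65..-38 by 10..22, arm -65..65 by 22..42, thumb cap -5..65 by 42..54. At the start it stands in the organiser, nose along the organiser's +x.
- stapler_side (a point): Centre of the stapler's right side (x 0, y -18, z 27 mm in the stapler's frame), axes of the stapler. This side goes down in the foam: the stapler lies with its +y up.
- cap (a point): Middle of the top of the stapler's raised thumb cap (x 30, y 0, z 54 mm in its frame), axes of the stapler; 58 mm above the table at the start. The cap makes the front part (x > -5 mm) 54 high, while the rear is 42 high.
- organiser: Plywood desk organiser, fixed, 152 (x) x 110 (y) x 26 mm high, walls and floor 4 mm. Origin: centre of its underside, +z up. The stapler's slot, along x, is 144 x 44 mm, centred at y -29 mm; the other compartment holds pens below the rim. Organiser and kit case stand one on the left, one on the right, either way, with open table between.
- kit_case: Black case filled with grey foam, fixed, 190 (x) x 220 (y) x 32 mm high, flush on top. Origin: centre of its underside, +z up. One empty cut-out for the stapler: x -19..27, y -67..67 mm, with a step x -31..-19, y -67..7 for the thumb cap; mouth bevelled 3 mm. Two markers and a board eraser lie flush beside it.
- pocket (a point): Centre of the cut-out's bottom, 12 mm above the table, 20 below the foam's top; axes of the case. stapler_side lies here when home, the nose along the case's -y, the base along +x, the stapler's origin at case x 25, y 0, z 30 mm. It fits only so, with 2 mm play all round, and stands 16 mm proud of the foam.
- lip (a point): One of four soft sprung foam lips on the long walls of the cut-out (case y -42 and 42 mm), sticking out 3.5 mm; point at its middle, 12.5 mm below the foam's top. Laid in, the stapler hangs on them some 10 to 14 mm above the bottom; pressing it down takes about 5 to 20 N.
- cup_a: White paper cup, 80 mm wide at the rim, 100 mm high, origin at the centre of its underside; leave it.
- cup_b: The same as cup_a; leave it.
Mind the look-alikes: they are no part of the job. Of the things that look like the stapler, the smaller one is meant. There is more than one size of the organiser; the one meant has the size given above.

How it is judged:
On the way, in this order (a step that is already met when the one before it is completed fails the run):
1. the stapler is lifted clear of the organiser (height (world z) of stapler above 0.032 m and contact force between stapler and organiser below 0.1 N and angle between stapler's own z axis and vertical below 1.2 rad), for 0.1 s.
2. the stapler lies on its side on the table, let go and at rest (angle between stapler's own z axis and vertical between 1.47 and 1.67 rad and height (world z) of stapler below 0.024 m and contact force between stapler and the fingers below 0.1 N and linear speed of stapler below 0.03 m/s), for 0.2 s.
At the end, for the whole second after the job is handed in: The stapler lies at rest in the foam cut-out, on its right side, within 5 mm of the cut-out's centre and 0.08 rad of its direction, level within 0.06 rad and no more than 3 mm above the bottom, and the robot has let go of it (horizontal distance between stapler_side and pocket below 0.005 m and z of stapler_side in the frame of pocket below 0.003 m and angle between stapler's own y axis and vertical below 0.06 rad and angle between the x axis of stapler and the y axis of kit_case, either way round below 0.08 rad and linear speed of stapler below 0.02 m/s and contact force between stapler and the fingers below 0.1 N); the robot touches nothing.
It fails at once if a cup is shifted by more than 30 mm (distance of any of cup_a, cup_b from where it was at the start of the episode above 0.03 m).
It also fails if it takes over 72 s, if anything falls off the work surface, if the arm or the gripper's body presses on something with over 40 N, if the wrist force passes 120 N, or if a joint passes its speed limit or range.

## Working session

There is one attempt and no reset: what is moved stays moved. The work goes in short steps, Python scripts to look and compute and a shell command to move; the robot and the scene stay as the last step left them, time stands still between calls to the robot, and variables do not carry over. Pictures are saved under pics/ and viewed, about 8 in all and at most 12, crops included, and the job is handed in when it is done.

```bash
mkdir -p pics; ls; cat > h.py <<'E'
import numpy as np, cv2
from cell import manip, cams, job
from scipy.spatial.transform import Rotation as R
def cam(n):
    c=cams.read_camera(n); c['R']=cv2.Rodrigues(np.array(c['rvec'],float))[0]; c['t']=np.array(c['tvec'],float).ravel(); return c
def ray(c,u,v,z):
    d=c['R'].T@np.array([(u-c['cx'])/c['fx'],(v-c['cy'])/c['fy'],1]); o=-c['R'].T@c['t']
    return o+d*(z-o[2])/d[2]
def proj(c,P):
    q=np.atleast_2d(P)@c['R'].T+c['t']; return np.c_[q[:,0]/q[:,2]*c['fx']+c['cx'],q[:,1]/q[:,2]*c['fy']+c['cy']]
def save(c,n): cv2.imwrite('pics/'+n+'.png',cv2.cvtColor(c['frame'],cv2.COLOR_RGB2BGR))
def tool():
    s=manip.state(); q=s['tool_rot']; return np.array(s['tcp_pos']),R.from_quat([q[1],q[2],q[3],q[0]]).as_matrix(),s
E
cat > a.py <<'E'
from h import *
for n in ['top','scene']:
    c=cam(n); save(c,n+'0'); print(n,-c['R'].T@c['t'],c['fx'])
    for l in ['stapler','organiser','kit_case','cup_a','pocket','cap']:
        for r in cams.trace(l,n)[:4]:
            m=r['mask'].astype(np.uint8); 
            p=np.argwhere(m)[:,::-1].astype(np.float32)
            if len(p)<5: continue
            print(l,round(r['score'],2),np.round(r['rect']),np.round(cv2.boxPoints(cv2.minAreaRect(p))).astype(int).tolist())
p,Rt,s=tool(); print(p,Rt,s['time'],s['opening'])
E
python3 a.py
```

```text
pics
top [ 0.4934582  -0.10397927  0.89488614] 471.6975534279194
stapler 0.91 [347. 253. 422. 276.] [[348, 273], [349, 251], [423, 256], [421, 278]]
stapler 0.86 [397. 335. 497. 373.] [[392, 365], [394, 334], [500, 341], [498, 372]]
organiser 0.67 [344. 216. 425. 284.] [[341, 275], [345, 216], [428, 222], [424, 281]]
organiser 0.55 [448. 154. 588. 268.] [[445, 233], [470, 150], [591, 186], [566, 269]]
kit_case 0.97 [ 49. 192. 186. 312.] [[49, 305], [56, 186], [187, 195], [179, 313]]
kit_case 0.24 [348. 250. 426. 278.] [[348, 273], [349, 251], [423, 256], [422, 278]]
kit_case 0.23 [344. 218. 429. 284.] [[340, 276], [345, 216], [428, 222], [424, 281]]
cup_a 0.85 [264. 111. 313. 165.] [[267, 110], [311, 110], [311, 164], [267, 164]]
cup_a 0.7 [186. 112. 238. 166.] [[179, 132], [210, 101], [250, 141], [219, 172]]
cup_a 0.15 [ 49. 190. 186. 308.] [[49, 304], [57, 186], [187, 196], [178, 314]]
cap 0.8 [350. 252. 424. 279.] [[348, 273], [349, 251], [424, 257], [422, 278]]
cap 0.78 [393. 337. 498. 375.] [[393, 363], [395, 333], [499, 341], [497, 371]]
scene [ 1.34523037 -0.54927165  0.715259
[... 362 characters left out ...]
t_case 0.9 [385. 164. 504. 236.] [[381, 184], [494, 152], [511, 213], [398, 245]]
cup_a 0.97 [431. 226. 474. 284.] [[428, 283], [435, 223], [475, 227], [468, 288]]
cup_a 0.77 [372. 249. 419. 318.] [[374, 248], [417, 248], [417, 313], [374, 313]]
pocket 0.7 [385. 167. 509. 232.] [[382, 183], [493, 152], [510, 214], [399, 244]]
cap 0.74 [136. 210. 222. 262.] [[133, 224], [214, 202], [225, 241], [143, 263]]
cap 0.68 [223. 240. 291. 276.] [[218, 251], [282, 231], [289, 255], [225, 275]]
[0.2184948  0.61216336 0.2071612 ] [[-1.07738813e-06  3.36102152e-01  9.41825538e-01]
 [ 1.39721603e-05  9.41825537e-01 -3.36102152e-01]
 [-1.00000000e+00  1.27972249e-05 -5.71078481e-06]] 0.7 0.08541526270030719
```

```bash
python3 - <<'E'
import cv2
i=cv2.imread('pics/top0.png')
a=cv2.resize(i[180:325,40:200],None,fx=2.45,fy=3*.8166,interpolation=cv2.INTER_CUBIC)
b=cv2.resize(i[180:325,330:490],None,fx=2.45,fy=3*.8166,interpolation=cv2.INTER_CUBIC)
cv2.imwrite('pics/c1.png',cv2.hconcat([a,b]))
E
```

```text
(no output)
```

View pics/top0.png

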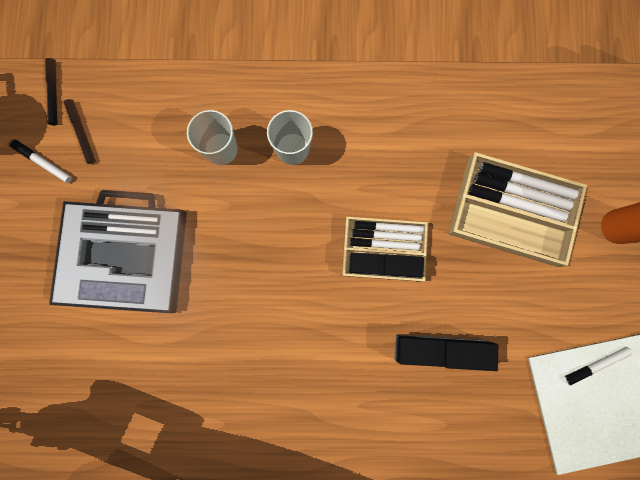

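View pics/c1.png

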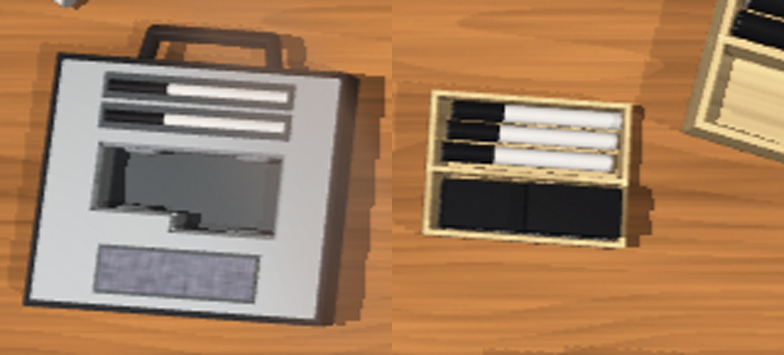

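The top view shows the case at left, with its cut-out at about (80–155, 240–276) and the step at lower right. The small organiser is at (344–430, 216–284), with the smaller stapler in its lower slot. A larger stapler and a larger organiser are the look-alikes. The cups are at (211,135) and (290,137). Next I fit the poses.

```bash
cat > fit.py <<'E'
from h import *
from scipy.optimize import minimize
def rmask(c,shape,polys):
    m=np.zeros(shape,np.uint8)
    for P in polys: cv2.fillConvexPoly(m,cv2.convexHull(np.round(proj(c,P)*16).astype(np.int32)),1,shift=4)
    return m
def box(x0,x1,y0,y1,z0,z1): return np.array([[x,y,z] for x in(x0,x1) for y in (y0,y1) for z in (z0,z1)])
def place(P,x,y,yaw): c,s=np.cos(yaw),np.sin(yaw); return P@np.array([[c,s,0],[-s,c,0],[0,0,1]])+[x,y,0]
def fit(views,boxes,p0):
    def cost(p):
        e=0
        for c,m in views:
            r=rmask(c,m.shape,[place(b,*p) for b in boxes]); e+=1-(r&m).sum()/max(1,(r|m).sum())
        return e
    S=np.vstack([p0]+[np.array(p0)+d for d in np.diag([.02,.02,.1])])
    o=minimize(cost,p0,method='Nelder-Mead',options=dict(initial_simplex=S,xatol=1e-4,fatol=1e-5)); return np.round(o.x,4),round(o.fun,3)
E
python3 - <<'E'
from fit import *
ct=cam('top'); 
def get(l,n,k):
    best=None
    for r in cams.trace(l,n):
        u=(r['rect'][0]+r['rect'][2])/2; v=(r['rect'][1]+r['rect'][3])/2
        d=np.hypot(u-k[0],v-k[1])
        if d<25: return r['mask'].astype(np.uint8)
mo=get('organiser','top',(386,250)); ms=get('stapler','top',(385,265)); mk=get('kit_case','top',(117,252))
cs=cam('scene'); so=get('organiser','scene',(265,276)); ss=get('stapler','scene',(254,257)); sk=get('kit_case','scene',(445,200))
g=ray(ct,386,250,.026); print('org',g)
ob=[box(-.076,.076,-.055,.055,0,.026)]; yo=-np.pi/2
st=[box(-.065,.065,-.018,.018,.004,.046),box(-.005,.065,-.018,.018,.004,.058)]
for v in ([(ct,mo)],[(ct,mo|ms)],[(cs,so|ss)],[(ct,mo|ms),(cs,so|ss)]):
    print('o',fit(v,ob+([place(b,0,-.029,0) for b in st] if v[0][1] is not mo else []),[g[0],g[1],yo]))
print('case'); g=ray(ct,117,252,.032); print(g)
kb=[box(-.095,.095,-.11,.11,0,.032)]
for v in ([(ct,mk)],[(cs,sk)],[(ct,mk),(cs,sk)]): print(fit(v,kb,[g[0],g[1],0]))
for u,v in((211,135),(290,137)): print('cup',ray(ct,u,v,.1))
for n,c,m in(('t',ct,ms),('s',cs,ss)): print('stap',fit([(c,m)],st,[.5,-.2,-1.57]) if 0 else ray(ct,385,265,.05))
E
```

```text
org [ 0.56991035 -0.22921935  0.026     ]
o (array([ 0.5739, -0.2264, -1.6352]), np.float64(0.336))
o (array([ 0.574 , -0.226 , -1.6363]), np.float64(0.031))
o (array([ 0.5714, -0.2259, -1.6412]), np.float64(0.026))
o (array([ 0.5729, -0.2263, -1.6506]), np.float64(0.075))
case
[0.56362476 0.26377567 0.032     ]
(array([ 0.5565,  0.2653, -0.0672]), np.float64(0.054))
(array([ 0.5546,  0.2688, -0.0733]), np.float64(0.051))
(array([ 0.5562,  0.2672, -0.0814]), np.float64(0.117))
cup [0.76251787 0.08331543 0.1       ]
cup [ 0.75984386 -0.05384303  0.1       ]
stap [ 0.54080757 -0.2236307   0.05      ]
stap [ 0.54080757 -0.2236307   0.05      ]
```

```bash
for i in 1 2 3; do python3 -m handwheel '[[[0,-28.6,24.5,0,0,0,0],[0,-28.6,24.5,0,0,0,0],[0,-28.6,24.5,0,0,0,0],[0,-28.6,24.5,0,0,0,0],[0,-28.6,24.5,0,0,0,0],[0,-28.6,24.5,0,0,0,0],[0,-28.6,24.5,0,0,0,0],[0,-28.6,24.5,0,0,0,0]]]' | tail -c 400; done
python3 -m handwheel '[[[0,0,0,7,0,0,0],[0,0,0,7,0,0,0],[0,0,0,7,0,0,0],[0,0,0,7,0,0,0],[0,0,0,7,0,0,0],[0,0,0,7,0,0,0],[0,0,0,7,0,0,0],[0,0,0,7,0,0,0]]]' | tail -c 400
python3 -m handwheel '[[[0,0,0,7,0,0,0],[0,0,0,7,0,0,0],[0,0,0,4.3,0,0,0],[0,0,0,0,0,0,0]]]' | tail -c 400
python3 - <<'E'
from h import *
p,Rt,s=tool(); print(p,Rt.round(3),s['time'],s['ft_force'],s['qpos'])
c=cam('wrist'); save(c,'w1')
for r in cams.trace('stapler','wrist')[:2]:
    m=r['mask'].astype(np.uint8); q=np.argwhere(m)[:,::-1].astype(np.float32); b=cv2.boxPoints(cv2.minAreaRect(q)); print(r['score'],[ray(c,u,v,.052)[:2].round(4).tolist() for u,v in b])
E
```

```text
time: 1.77
tcp_pos: [0.3264, 0.3292, 0.2073]
tool_rot: [0.697, 0.121, 0.697, -0.12]
ft_force: [1.4, -0.2, 1.2]
opening: 0.0854
time: 2.43
tcp_pos: [0.4342, 0.0476, 0.2076]
tool_rot: [0.697, 0.121, 0.696, -0.121]
ft_force: [0.9, 0.1, 0.7]
opening: 0.0856
time: 3.1
tcp_pos: [0.5419, -0.2339, 0.2072]
tool_rot: [0.697, 0.121, 0.697, -0.121]
ft_force: [0.7, 0.4, -0.4]
opening: 0.0853
time: 3.77
tcp_pos: [0.5416, -0.232, 0.2072]
tool_rot: [0.557, 0.435, 0.557, -0.435]
ft_force: [-0.4, 0.2, 0.2]
opening: 0.0853
time: 4.1
tcp_pos: [0.5416, -0.232, 0.2072]
tool_rot: [0.482, 0.517, 0.482, -0.517]
ft_force: [0.2, -0.3, 0.4]
opening: 0.0853
[ 0.54156465 -0.23195143  0.20716612] [[ 0.     0.998 -0.07 ]
 [-0.    -0.07  -0.998]
 [-1.     0.     0.   ]] 4.1 [ 0.22588772 -0.34936561  0.35758098] [-4.95766369e-01 -9.45654206e-03  1.78930238e+00 -9.36977715e-10
  1.36165103e+00 -4.25831724e-01]
0.84 [[0.518, -0.2901], [0.5294, -0.1584], [0.5628, -0.1607], [0.5559, -0.2927]]
0.83 [[0.3712, -0.2318], [0.4359, -0.2316], [0.4186, -0.4041], [0.3431, -0.4053]]
```

```bash
python3 -m handwheel '[[[35,0,0,0,0,0,0],[35,0,0,0,0,0,0],[35,0,0,0,0,0,0],[32,0,0,0,0,0,0],[20,0,0,0,0,0,0],[14,0,0,0,0,0,0],[0,0,0,0,0,0,1],[0,0,0,0,0,0,1]]]' 50 
python3 -m handwheel '[[[0,0,0,0,0,0,1],[0,0,0,0,0,0,1],[0,0,0,0,0,0,1],[0,0,0,0,0,0,1]]]'
```

```text
time: 4.87
tcp_pos: [0.5416, -0.232, 0.0361]
tool_rot: [-0.483, -0.517, -0.483, 0.517]
ft_force: [-0.2, -0.4, -0.4]
opening: 0.0638
time: 5.2
tcp_pos: [0.5425, -0.2324, 0.0377]
tool_rot: [0.483, 0.517, 0.482, -0.517]
ft_force: [-0.8, 0.8, -1.0]
opening: 0.0122
```

```bash
python3 -m handwheel '[[[-10,0,0,0,0,0,1],[-20,0,0,0,0,0,1],[-30,0,0,0,0,0,1],[-30,0,0,0,0,0,1],[-30,0,0,0,0,0,1],[0,0,0,0,0,0,1],[0,0,0,0,0,0,1]]]' 
python3 - <<'E'
from h import *
p,Rt,s=tool(); print(p,s['time'],s['ft_force'],s['opening'],s['torque'])
c=cam('scene'); save(c,'s1')
cv2.imwrite('pics/s1c.png',cv2.resize(cv2.imread('pics/s1.png')[60:340,60:440],None,fx=2,fy=2))
E
```

```text
time: 5.78
tcp_pos: [0.5433, -0.2328, 0.1602]
tool_rot: [0.485, 0.518, 0.48, -0.516]
ft_force: [0.2, 0.1, -0.1]
opening: -0.0002
[ 0.54330742 -0.23284348  0.16022169] 5.7833 [ 0.20453532  0.05031915 -0.05763284] -0.00016943035647063926 [ 0.01579015 -0.01647696 -0.01993107]
```

View pics/s1c.png

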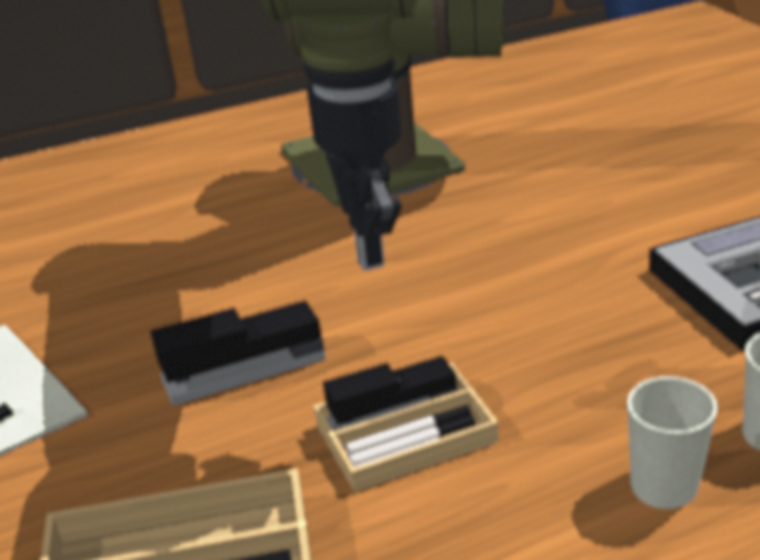

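The grasp missed: the fingers closed fully and the tool rode up about 4 mm. The picture shows the stapler still in its slot with the cap to the left (−y). The grip was too shallow, so I re-measure before going deeper.

```bash
python3 -m handwheel '[[[-40,0,0,0,0,0,0],[0,0,0,0,0,0,0],[0,0,0,0,0,0,0],[0,0,0,0,0,0,0],[0,0,0,0,0,0,0]]]' 60
python3 - <<'E'
from h import *
p,Rt,s=tool(); print(p,Rt.round(3),s['time'],s['opening'])
c=cam('wrist'); save(c,'w2'); print(-c['R'].T@c['t'])
for r in cams.trace('stapler','wrist')[:2]:
    m=r['mask'].astype(np.uint8); q=np.argwhere(m)[:,::-1].astype(np.float32); b=cv2.boxPoints(cv2.minAreaRect(q)); print(r['score'],b.round().tolist(),[ray(c,u,v,.052)[:2].round(4).tolist() for u,v in b])
E
```

```text
time: 6.25
tcp_pos: [0.5406, -0.2314, 0.194]
tool_rot: [-0.481, -0.517, -0.484, 0.517]
ft_force: [-0.3, -0.4, 0.3]
opening: 0.0603
[ 0.54063025 -0.23143367  0.19399681] [[-0.003  0.998 -0.069]
 [ 0.002 -0.069 -0.998]
 [-1.    -0.003 -0.001]] 6.25 0.060271265100418796
[ 0.54640264 -0.15106645  0.35985806]
0.93 [[303.0, 129.0], [345.0, 129.0], [345.0, 279.0], [303.0, 279.0]] [[0.5294, -0.1582], [0.5631, -0.1605], [0.5567, -0.2922], [0.5182, -0.2897]]
0.85 [[130.0, 229.0], [204.0, 224.0], [215.0, 366.0], [141.0, 372.0]] [[0.3711, -0.2317], [0.4367, -0.2312], [0.4221, -0.3788], [0.3469, -0.3803]]
```

View pics/w2.png

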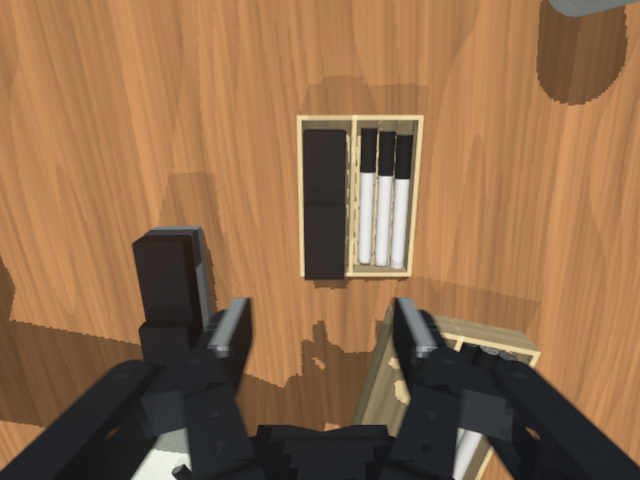

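```bash
python3 - <<'E'
from h import *
p,Rt,s=tool()
c=cam('wrist'); print(c['fx'],c['R'].round(3),proj(c,[p,p+[0,0,.019],p+[.03,0,.013],p+[-.03,0,.013],[p[0],p[1],.05]]))
c=cam('scene'); print('tip s1',proj(c,[[.5433,-.2328,.1602]]))
print(proj(c,[[.5415,-.2255,.058],[.538,-.29,.058]]), proj(c,[p]), s['opening'])
E
```

```text
366.5869599139077 [[ 0.998 -0.068 -0.004]
 [-0.064 -0.948  0.311]
 [-0.025 -0.31  -0.95 ]] [[322.70728988 288.29301034]
 [322.6235863  306.95227666]
 [387.34584998 296.78630114]
 [258.52248248 304.44518234]
 [323.034322   215.39075437]]
tip s1 [[246.37562373 203.99732434]]
[[254.03987216 245.43393822]
 [223.22533551 255.21889153]] [[244.7360533 187.7016257]] 0.07432102776647402
```

```bash
python3 -m handwheel '[[[0,0,0,0,0,0,1],[0,0,0,0,0,0,1],[0,0,0,0,0,0,1],[0,0,0,0,0,0,1],[0,0,0,0,0,0,1],[0,0,0,0,0,0,1],[0,0,0,0,0,0,1],[0,0,0,0,0,0,1]]]' 60
python3 - <<'E'
from h import *
out=[]
for n in('scene','wrist','top'):
    p,Rt,s=tool(); c=cam(n); im=cv2.cvtColor(c['frame'],cv2.COLOR_RGB2BGR)
    for k,col in((0,(0,0,255)),(.02,(0,255,0))):
        q=proj(c,p+[0,0,k])[0]; 
        if k==0: u,v=np.clip(q.round().astype(int),[50,60],[589,419]); print(n,p,s['opening'],u,v)
        cv2.circle(im,tuple((q*16).round().astype(int).tolist()),8,col,-1,shift=4)
    out.append(cv2.resize(im[v-60:v+60,u-50:u+50],None,fx=2.6,fy=2.6,interpolation=cv2.INTER_CUBIC))
cv2.imwrite('pics/tip.png',cv2.hconcat(out))
E
```

```text
time: 7.12
tcp_pos: [0.5416, -0.232, 0.1962]
tool_rot: [0.483, 0.517, 0.482, -0.517]
ft_force: [1.2, 0.2, 0.7]
opening: -0.0001
scene [ 0.54159252 -0.23195555  0.19617554] -0.00013172619584717212 245 187
wrist [ 0.54158663 -0.23194522  0.19618586] 0.00015147924151657442 323 288
top [ 0.54158574 -0.23194869  0.19614693] 0.00011372736368551499 404 259
```

View pics/tip.png

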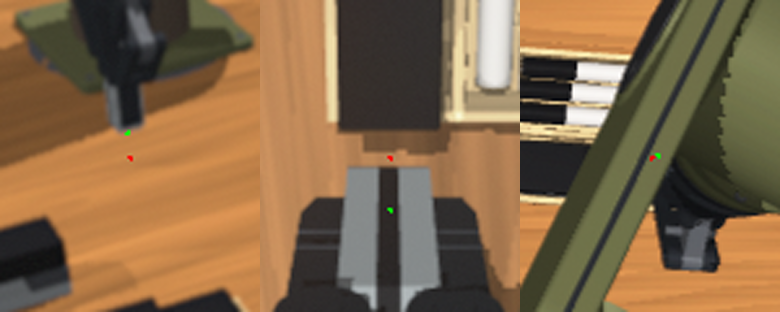

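The overlay shows the real finger ends about 20 mm short of the reported TCP, in both the scene and wrist views. That also fits the fingers scraping over the 58 mm cap with the TCP at 36–40 mm. From here I treat the true tip as TCP + 20 mm.

```bash
python3 -m handwheel '[[[0,0,0,0,0,0,0],[0,0,0,0,0,0,0],[0,0,0,0,0,0,0],[0,0,0,0,0,0,0],[30,0,0,0,0,0,0],[35,0,0,0,0,0,0],[35,0,0,0,0,0,0],[30,0,0,0,0,0,0]]]' 60
python3 -m handwheel '[[[20,0,0,0,0,0,0],[15,0,0,0,0,0,0],[10,0,0,0,0,0,0],[6,0,0,0,0,0,0],[0,0,0,0,0,0,0]]]'
python3 -m handwheel '[[[3,0,0,0,0,0,0],[0,0,0,0,0,0,1],[0,0,0,0,0,0,1],[0,0,0,0,0,0,1],[0,0,0,0,0,0,1],[0,0,0,0,0,0,1],[0,0,0,0,0,0,1]]]'
```

```text
time: 7.93
tcp_pos: [0.541, -0.2316, 0.0642]
tool_rot: [-0.482, -0.517, -0.483, 0.517]
ft_force: [-0.2, -0.2, -0.1]
opening: 0.0854
time: 8.35
tcp_pos: [0.541, -0.2316, 0.0141]
tool_rot: [-0.482, -0.517, -0.483, 0.517]
ft_force: [0.4, 0.5, -0.3]
opening: 0.0852
time: 8.93
tcp_pos: [0.5423, -0.2324, 0.0132]
tool_rot: [0.483, 0.517, 0.482, -0.517]
ft_force: [-0.3, -0.3, 3.5]
opening: 0.0353
```

```bash
python3 -m handwheel '[[[-8,0,0,0,0,0,1],[-20,0,0,0,0,0,1],[-30,0,0,0,0,0,1],[-30,0,0,0,0,0,1],[-30,0,0,0,0,0,1],[0,0,0,0,0,0,1],[0,0,0,0,0,0,1]]]' 
python3 - <<'E'
from h import *
p,Rt,s=tool(); print(p,s['opening'],s['ft_force'],s['torque'])
c=cam('scene'); save(c,'s2')
u,v=proj(c,p)[0].astype(int); cv2.imwrite('pics/s2c.png',cv2.resize(cv2.imread('pics/s2.png')[v-80:v+80,u-100:u+100],None,fx=2.5,fy=2.5))
E
```

```text
time: 9.52
tcp_pos: [0.5426, -0.2325, 0.1324]
tool_rot: [0.484, 0.517, 0.481, -0.516]
ft_force: [0.4, -0.2, -2.3]
opening: 0.0349
[ 0.54263088 -0.23246937  0.13237314] 0.034939861913234505 [ 0.38732295 -0.21308428 -2.27416542] [-0.02576743 -0.00428904  0.0215202 ]
```

View pics/s2c.png

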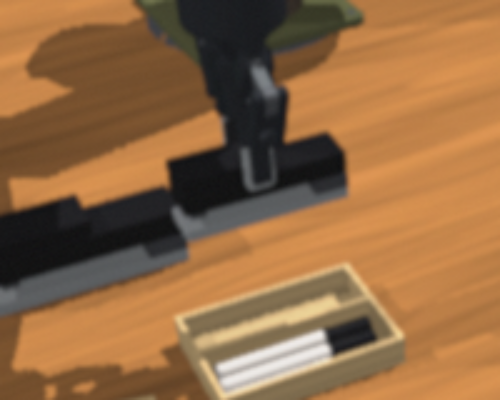

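```bash
python3 -m handwheel '[[[0,-8.4,-32.7,0,0,0,1],[0,-8.4,-32.7,0,0,0,1],[0,-8.4,-32.7,0,0,0,1],[0,-8.4,-32.7,0,0,0,1],[0,-8.4,-32.7,0,0,0,1],[0,-8.4,-32.7,0,0,0,1],[0,-8.4,-32.7,0,0,0,1],[0,0,0,0,0,0,1]]]'
python3 -m handwheel '[[[0,0,0,0,0,6.25,1],[0,0,0,0,0,6.25,1],[0,0,0,0,0,6.25,1],[0,0,0,0,0,6.25,1],[0,0,0,0,0,6.25,1],[0,0,0,0,0,6.25,1],[0,0,0,0,0,6.25,1],[0,0,0,0,0,6.25,1]]]'
python3 - <<'E'
from h import *
p,Rt,s=tool(); print(p,Rt.round(3).tolist(),s['opening'],s['ft_force'],s['qpos'])
E
```

```text
time: 10.23
tcp_pos: [0.4951, 0.0052, 0.1267]
tool_rot: [-0.481, -0.515, -0.486, 0.517]
ft_force: [1.1, 0.0, -3.0]
opening: 0.0344
time: 10.9
tcp_pos: [0.4968, 0.0003, 0.1268]
tool_rot: [0.656, 0.672, 0.219, -0.265]
ft_force: [0.4, 1.2, -2.2]
opening: 0.0346
[4.96805686e-01 3.20066191e-04 1.26823188e-01] [[0.764, 0.641, -0.069], [-0.053, -0.044, -0.998], [-0.643, 0.766, 0.0]] 0.03463471845669133 [ 0.35555621  1.18886871 -2.16757788] [-0.14039649 -0.73398902  2.63623465  0.14966168  0.3718849  -0.18577365]
```

```bash
python3 -m handwheel '[[[21.4,-6.9,0,0,0,0,1],[21.4,-6.9,0,0,0,0,1],[21.4,-6.9,0,0,0,0,1],[21.4,-6.9,0,0,0,0,1],[21.4,-6.9,0,0,0,0,1],[0,0,0,0,0,0,1],[3.2,-3.8,0,0,0,0,1],[0,0,0,0,0,0,1]]]'
python3 - <<'E'
from h import *
p,Rt,s=tool(); print(p,Rt.round(3).tolist(),s['opening'],s['ft_force'],s['qpos'])
E
```

```text
time: 11.57
tcp_pos: [0.5116, -0.0221, 0.077]
tool_rot: [0.642, 0.671, 0.253, -0.272]
ft_force: [0.0, 0.6, -2.2]
opening: 0.0346
[ 0.51155688 -0.02206074  0.07697726] [[0.725, 0.688, -0.04], [-0.01, -0.047, -0.999], [-0.689, 0.724, -0.028]] 0.03457409141582822 [ 0.01954106  0.56576633 -2.23806646] [-0.2477127  -0.5285104   2.59791653  0.56090464  0.32191476 -0.66228203]
```

```bash
python3 -m handwheel '[[[0,0,0,0,-2.3,-4,1],[0,0,0,0,0,-4,1],[22,10.7,0,0,0,0,1],[22,10.7,0,0,0,0,1],[22,10.7,0,0,0,0,1],[22,10.7,0,0,0,0,1],[0,0,0,0,0,0,1]]]'
python3 - <<'E'
from h import *
p,Rt,s=tool(); print(p,Rt.round(3).tolist(),s['opening'],s['ft_force'],s['qpos'])
E
```

```text
time: 12.15
tcp_pos: [0.5996, -0.0297, 0.0563]
tool_rot: [0.624, 0.652, 0.294, -0.314]
ft_force: [-0.1, 0.6, -1.8]
opening: 0.0348
[ 0.5996274  -0.02970721  0.05625254] [[0.629, 0.776, -0.043], [-0.008, -0.049, -0.999], [-0.777, 0.629, -0.024]] 0.03480757137101793 [-0.05472284  0.56003938 -1.76882364] [-0.19649279 -0.16511488  2.33412413  0.37205487  0.32056211 -0.45926405]
```

```bash
python3 -m handwheel '[[[-26,21,0,0,0,0,1],[-26,21,0,0,0,0,1],[-26,21,0,0,-2,-6.5,1],[0,0,0,0,0,-6.5,1],[0,0,0,0,0,-6.5,1],[0,0,0,0,0,-6.5,1],[0,0,0,0,0,-6.5,1],[0,0,0,0,0,-6.5,1]]]'
python3 -m handwheel '[[[0,0,0,-7,0,0,1],[0,0,0,-7,0,0,1],[0,0,0,-7,0,0,1],[0,0,0,-7,0,0,1],[0,0,0,-7,0,0,1],[0,0,0,-7,0,0,1],[0,0,0,-7,0,0,1],[0,0,0,-7,0,0,1]]]'
python3 -m handwheel '[[[0,0,0,-7,0,0,1],[0,0,0,-7,0,0,1],[0,0,0,-7,0,0,1],[0,0,0,-7,0,0,1],[0,0,0,-6,0,0,1],[0,0,0,0,0,0,1]]]'
python3 - <<'E'
from h import *
p,Rt,s=tool(); print(p,Rt.round(3).tolist(),s['opening'],s['ft_force'],s['qpos'])
E
```

```text
time: 12.82
tcp_pos: [0.5969, -0.0315, 0.1559]
tool_rot: [-0.486, -0.515, -0.483, 0.516]
ft_force: [0.2, -0.1, -2.1]
opening: 0.0348
time: 13.48
tcp_pos: [0.5963, -0.0314, 0.1543]
tool_rot: [0.672, 0.225, 0.668, -0.227]
ft_force: [1.2, 0.6, -2.1]
opening: 0.0346
time: 13.98
tcp_pos: [0.5963, -0.0314, 0.1544]
tool_rot: [0.708, 0.02, 0.705, -0.023]
ft_force: [-0.2, -0.1, -2.9]
opening: 0.0346
[ 0.59631807 -0.03135486  0.15436891] [[0.005, 0.061, 0.998], [-0.004, 0.998, -0.06], [-1.0, -0.004, 0.005]] 0.034616878136979584 [-0.19620771 -0.07284658 -2.92824126] [-0.14080004  0.04396932  1.82579703 -0.00335757  1.26676602 -1.65006332]
```

```bash
python3 -m handwheel '[[[0,24,-22,0,0,6.5,1],[0,18,-22,0,0,6.5,1],[0,15,-22,0,0,6.5,1],[0,0,0,0,0,6.5,1],[0,0,0,0,0,6.5,1],[0,0,0,0,0,6.5,1],[0,0,0,0,0,6.5,1],[0,0,0,0,0,6.5,1]]]'
python3 - <<'E'
from h import *
p,Rt,s=tool(); print(p,Rt.round(3).tolist(),s['opening'],s['ft_force'],s['qpos'])
E
```

```text
time: 14.65
tcp_pos: [0.5346, 0.0283, 0.1603]
tool_rot: [0.646, 0.33, 0.624, 0.29]
ft_force: [-0.1, 0.9, -2.7]
opening: 0.0345
[0.53463925 0.02834126 0.16028449] [[0.053, 0.036, 0.998], [0.786, 0.615, -0.064], [-0.616, 0.788, 0.004]] 0.0345335572995359 [-0.09434331  0.87801454 -2.72930685] [-0.47624685  0.08207448  1.98506928  0.80834079  1.55295371 -2.20759263]
```

```bash
python3 -m handwheel '[[[20,-25.6,0,0,0,0,1],[20,-25.6,0,0,0,0,1],[20,-25.6,0,0,0,0,1],[20,-25.6,0,0,0,0,1],[2.5,-3.2,0,0,0,0,1],[2,-2.5,0,0,0,0,1],[0,0,0,0,0,0,1]]]'
python3 - <<'E'
from h import *
p,Rt,s=tool(); print(p,Rt.round(3).tolist(),s['opening'],s['ft_force'],s['qpos'])
E
```

```text
time: 15.23
tcp_pos: [0.5357, 0.0288, 0.0232]
tool_rot: [0.647, 0.328, 0.625, 0.29]
ft_force: [-0.2, -1.0, -2.2]
opening: 0.0347
[0.53567479 0.02875881 0.02320534] [[0.051, 0.035, 0.998], [0.785, 0.617, -0.062], [-0.618, 0.786, 0.004]] 0.03473118140146109 [-0.19784257 -0.96927801 -2.21126636] [-0.47359314  0.30318306  2.01216361  0.82563224  1.38077709 -2.38938162]
```

```bash
python3 -m handwheel '[[[1.3,-1.6,0,0,0,0,1],[0.6,-0.8,0,0,0,0,1],[0,0,0,0,0,0,1]]]'
python3 -m handwheel '[[[0,0,0,0,0,0,0.45],[0,0,0,0,0,0,0.45],[0,0,0,0,0,0,0.4],[0,0,0,0,0,0,0.4]]]'
python3 - <<'E'
from h import *
c=cam('scene'); save(c,'s3'); p,Rt,s=tool(); print(p,s['opening'],s['ft_force'])
u,v=proj(c,p)[0].astype(int); cv2.imwrite('pics/s3c.png',cv2.resize(cv2.imread('pics/s3.png')[v-75:v+55,u-90:u+90],None,fx=3,fy=3))
E
```

```text
time: 15.48
tcp_pos: [0.5364, 0.0284, 0.0209]
tool_rot: [0.648, 0.327, 0.624, 0.29]
ft_force: [0.5, 0.6, -2.8]
opening: 0.0343
time: 15.82
tcp_pos: [0.5359, 0.0286, 0.0201]
tool_rot: [0.647, 0.328, 0.624, 0.291]
ft_force: [1.2, -0.9, -0.1]
opening: 0.0512
[0.5357962  0.02865621 0.01995994] 0.05087618528782761 [ 0.50699488 -0.53155304  0.08701946]
```

View pics/s3c.png

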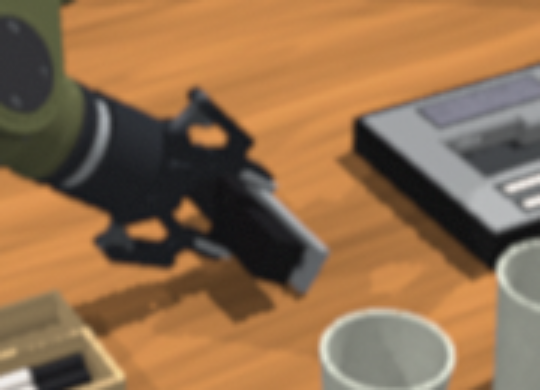

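The stapler leans on the lower finger, tilted well past its balance point. I pull the fingers out along their own axis.

```bash
python3 -m handwheel '[[[-15,0,0,0,0,0,0.35],[-25,0,0,0,0,0,0.3],[-30,0,0,0,0,0,0.2],[-30,0,0,0,0,0,0],[-30,0,0,0,0,0,0],[0,0,0,0,0,0,0],[0,0,0,0,0,0,0],[0,0,0,0,0,0,0]]]'
python3 - <<'E'
from h import *
c=cam('scene'); save(c,'s4'); p,Rt,s=tool(); print(p,s['opening'],s['ft_force'],Rt.round(3).tolist())
a=cv2.imread('pics/s4.png')
u,v=proj(c,[.53,.02,0])[0].astype(int); a=cv2.resize(a[v-75:v+55,u-70:u+70],None,fx=2.7,fy=2.7)
c=cam('top'); save(c,'t4'); b=cv2.imread('pics/t4.png'); u,v=proj(c,[.53,.02,0])[0].astype(int); b=cv2.resize(b[v-65:v+65,u-70:u+70],None,fx=2.7,fy=2.7)
cv2.imwrite('pics/lay.png',cv2.hconcat([a,b]))
E
```

```text
time: 16.53
tcp_pos: [0.5284, -0.0733, 0.0997]
tool_rot: [0.647, 0.328, 0.624, 0.29]
ft_force: [-0.4, 0.9, -0.6]
opening: 0.0855
[ 0.52800247 -0.07258406  0.09914721] 0.08553405652258975 [-0.20592727  0.24194893 -0.29848803] [[0.05, 0.035, 0.998], [0.786, 0.615, -0.061], [-0.616, 0.787, 0.004]]
```

View pics/lay.png

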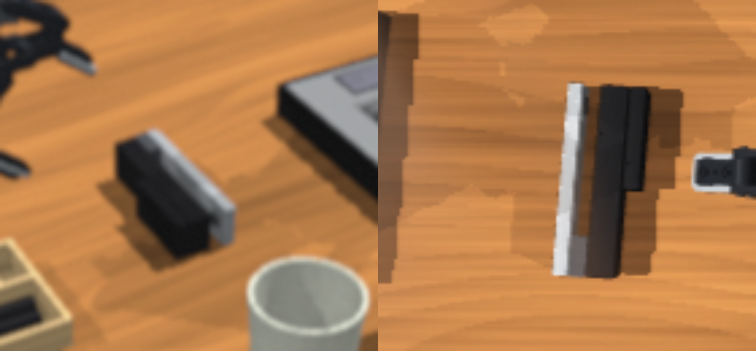

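It now lies on its right side, nose toward +X (up in the top view) and base toward +Y. Next I re-level the tool over it and measure.

```bash
python3 -m handwheel '[[[-20,26,0,0,0,0,0],[-20,26,0,0,0,0,0],[-20,26,0,0,0,-6.5,0],[0,0,0,0,0,-6.5,0],[0,0,0,0,0,-6.5,0],[0,0,0,0,0,-6.5,0],[0,0,0,0,0,-6.5,0],[0,0,0,0,0,-6.5,0]]]'
python3 -m handwheel '[[[0,0,0,0,0,-6.5,0],[0,0,0,0,0,-6.5,0],[0,25,0,0,0,0,0],[0,25,0,0,0,0,0],[0,25,0,0,0,0,0],[0,25,0,0,0,0,0],[0,0,0,0,0,0,0]]]'
cat > lay.py <<'E'
from fit import *
p,Rt,s=tool(); print(p,Rt.round(3).tolist(),s['time'],s['qpos'])
# lying stapler: coordinates (x nose, zs toward +90deg right => local y=-z_s+27mm)
L=[box(-.065,.065,.017,.027,0,.036),box(-.065,-.038,.005,.017,0,.036),box(-.065,.065,-.015,.005,0,.036),box(-.005,.065,-.027,-.015,0,.036)]
V=[]
for n in('wrist','top'):
    c=cam(n)
    for r in cams.trace('stapler',n):
        m=r['mask'].astype(np.uint8); u,v=np.argwhere(m)[:,::-1].mean(0); g=ray(c,u,v,.02)
        if np.hypot(g[0]-.535,g[1]-.02)<.06:
            V.append((c,m)); o=fit([(c,m)],L,[g[0],g[1],0.0]); print(n,r['score'],g.round(4),o); break
x,y,a=o[0] if 0 else fit([V[0]],L,[.53,.02,0.])[0]; 
E
python3 lay.py
```

```text
time: 17.3
tcp_pos: [0.528, -0.0717, 0.1982]
tool_rot: [0.707, 0.099, 0.698, 0.056]
ft_force: [0.2, 0.3, -0.2]
opening: 0.0852
time: 17.88
tcp_pos: [0.5332, 0.0319, 0.1965]
tool_rot: [0.708, 0.02, 0.706, -0.02]
ft_force: [0.3, -0.7, -0.6]
opening: 0.0855
[0.53319814 0.03185304 0.196478  ] [[0.002, 0.056, 0.998], [-0.0, 0.998, -0.056], [-1.0, -0.0, 0.002]] 17.8833 [-4.07696822e-02 -1.28900383e-01  1.92053708e+00 -1.40738093e-04
  1.34766164e+00 -1.55550388e+00]
wrist 0.78 [ 0.5267 -0.0039  0.02  ] (array([ 0.5277, -0.0039, -0.066 ]), np.float64(0.069))
top 0.66 [ 0.5243 -0.0047  0.02  ] (array([ 0.5279, -0.0053, -0.0611]), np.float64(0.315))
```

```bash
python3 -m handwheel '[[[0,-18.1,2.2,0.6,0,0,0],[0,-18.1,2.3,0,0,0,0],[35,0,0,0,0,0,0],[35,0,0,0,0,0,0],[35,0,0,0,0,0,0],[30,0,0,0,0,0,0],[25,0,0,0,0,0,0],[0,0,0,0,0,0,0]]]'
python3 -m handwheel '[[[15,0,0,0,0,0,0],[12,0,0,0,0,0,0],[9,0,0,0,0,0,0],[0,0,0,0,0,0,0]]]'
python3 -m handwheel '[[[0,0,0,0,0,0,1],[0,0,0,0,0,0,1],[0,0,0,0,0,0,1],[0,0,0,0,0,0,1],[0,0,0,0,0,0,1],[0,0,0,0,0,0,1]]]' 80
```

```text
time: 18.75
tcp_pos: [0.5319, -0.0098, 0.0316]
tool_rot: [0.704, 0.026, 0.709, -0.026]
ft_force: [-2.1, 0.3, -0.7]
opening: 0.0854
time: 19.08
tcp_pos: [0.5363, -0.0095, 0.0008]
tool_rot: [0.707, 0.025, 0.706, -0.026]
ft_force: [-0.1, -0.3, -0.7]
opening: 0.0854
time: 19.58
tcp_pos: [0.5391, -0.0092, 0.0044]
tool_rot: [0.71, 0.025, 0.704, -0.026]
ft_force: [-1.7, 0.3, 5.2]
opening: 0.0507
```

The opening reads 50.7 mm on a 54 mm part and the tool rose, so only the fingertips are holding. I reopen, re-measure and grip deeper.

```bash
python3 -m handwheel '[[[0,0,0,0,0,0,0],[0,0,0,0,0,0,0],[0,0,0,0,0,0,0],[0,0,0,0,0,0,0],[-30,0,0,0,0,0,0],[-40,0,0,0,0,0,0],[-40,0,0,0,0,0,0],[-40,0,0,0,0,0,0]]]' 
python3 -m handwheel '[[[0,0,0,0,0,0,0],[0,0,0,0,0,0,0],[0,0,0,0,0,0,0]]]' 
python3 lay.py
```

```text
time: 20.25
tcp_pos: [0.536, -0.009, 0.1532]
tool_rot: [0.708, 0.025, 0.705, -0.026]
ft_force: [0.3, -0.9, 0.9]
opening: 0.0854
time: 20.5
tcp_pos: [0.5364, -0.009, 0.1518]
tool_rot: [0.708, 0.025, 0.705, -0.026]
ft_force: [-0.5, 0.6, 0.2]
opening: 0.0856
[ 0.53644364 -0.00897607  0.151763  ] [[0.005, 0.072, 0.997], [-0.002, 0.997, -0.072], [-1.0, -0.002, 0.005]] 20.5 [-1.15889696e-01 -8.98709132e-02  1.96175946e+00 -1.70296839e-03
  1.26455978e+00 -1.61450130e+00]
wrist 0.92 [ 0.5263 -0.0066  0.02  ] (array([ 0.527 , -0.0079, -0.0707]), np.float64(0.049))
```

```bash
python3 -m handwheel '[[[30,0,0,0,0.3,0,0],[35,0,0,0,0,0,0],[35,0,0,0,0,0,0],[25,0,0,0,0,0,0],[15,0,0,0,0,0,0],[10,0,0,0,0,0,0],[8,0,0,0,0,0,0],[0,0,0,0,0,0,0]]]'
python3 -m handwheel '[[[0,0,0,0,0,0,1],[0,0,0,0,0,0,1],[0,0,0,0,0,0,1],[0,0,0,0,0,0,1],[0,0,0,0,0,0,1],[0,0,0,0,0,0,1]]]' 60
```

```text
time: 21.37
tcp_pos: [0.5355, -0.0092, -0.0078]
tool_rot: [0.705, 0.025, 0.708, -0.026]
ft_force: [-0.8, 0.2, -0.5]
opening: 0.0855
time: 21.87
tcp_pos: [0.5386, -0.0094, -0.004]
tool_rot: [0.708, 0.025, 0.705, -0.026]
ft_force: [0.4, 0.7, 6.4]
opening: 0.0524
```

```bash
python3 -m handwheel '[[[-8,0,0,0,0,0,1],[-20,0,0,0,0,0,1],[-35,0,0,0,0,0,1],[-35,0,0,0,0,0,1],[-30,0,0,0,0,0,1],[0,0,0,0,0,0,1],[0,0,0,0,0,0,1]]]'
python3 - <<'E'
from h import *
p,Rt,s=tool(); print(p,Rt.round(3).tolist(),s['opening'],s['ft_force'],s['torque'])
c=cam('scene'); save(c,'s5')
a=cv2.imread('pics/s5.png'); u,v=proj(c,p)[0].astype(int); a=cv2.resize(a[v-65:v+65,u-65:u+65],None,fx=2.8,fy=2.8)
c=cam('wrist'); save(c,'w5'); b=cv2.resize(cv2.imread('pics/w5.png'),(485,364))
cv2.imwrite('pics/held.png',cv2.hconcat([a,b]))
E
```

```text
time: 22.45
tcp_pos: [0.538, -0.0092, 0.1244]
tool_rot: [0.708, 0.025, 0.705, -0.026]
ft_force: [-0.3, 0.7, -3.4]
opening: 0.0522
[ 0.53801082 -0.00920121  0.12443978] [[0.004, 0.072, 0.997], [-0.002, 0.997, -0.072], [-1.0, -0.002, 0.004]] 0.05220808436054127 [-0.26900773  0.6855882  -3.35210317] [-0.00353916  0.00841241  0.03129657]
```

View pics/held.png

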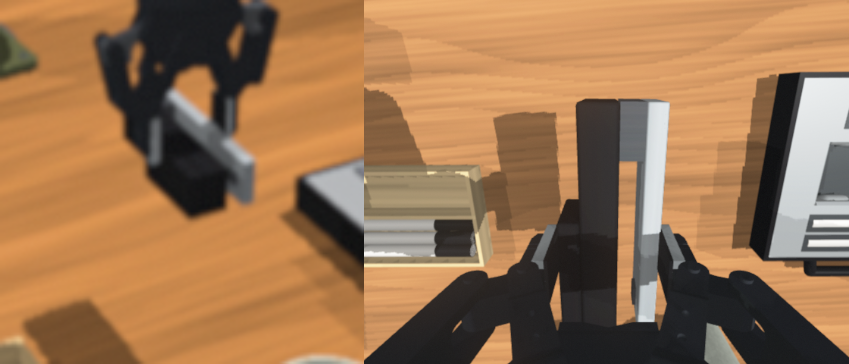

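The stapler is held level across base and cap. Now I turn it −90° and raise it, then measure the case and the in-hand offset with the wrist camera.

```bash
python3 -m handwheel '[[[-25,0,0,7,0,0,1],[-25,0,0,7,0,0,1],[-25,0,0,7,0,0,1],[-25,0,0,7,0,0,1],[-25,0,0,7,0,0,1],[0,0,0,7,0,0,1],[0,0,0,7,0,0,1],[0,0,0,7,0,0,1]]]'
python3 -m handwheel '[[[0,0,0,7,0,0,1],[0,0,0,7,0,0,1],[0,0,0,7,0,0,1],[0,0,0,7,0,0,1],[0,0,-30,6,0,0,1],[0,0,-30,0,0,0,1],[0,0,-30,0,0,0,1],[0,0,0,0,0,0,1]]]'
cat > case.py <<'E'
from fit import *
p,Rt,s=tool(); print(p,Rt.round(4).tolist(),s['time'],s['opening'])
kb=[box(-.095,.095,-.11,.11,0,.032)]
c=cam('wrist'); save(c,'w6')
print('frame corners @.032',[ray(c,u,v,.032)[:2].round(3).tolist() for u,v in((0,0),(639,0),(320,0),(320,240))])
for r in cams.trace('kit_case','wrist')[:2]: 
    m=r['mask'].astype(np.uint8); print(r['score'],r['rect'],fit([(c,m)],kb,[.556,.267,-.07]))
for r in cams.trace('stapler','wrist')[:2]:
    m=r['mask']; ys,xs=np.nonzero(m); print('st',r['score'],r['rect'],[ (k,xs[ys==k].min(),xs[ys==k].max()) for k in range(ys.min(),ys.min()+60,12)])
    for z in(0,.036): # stapler bottom at TCP+.004
        g=ray(c,(xs[ys==ys.min()+3].mean()),ys.min(),p[2]+.004+z); print('rear end tool coords',((g-p)@Rt).round(4))
E
python3 case.py
```

```text
time: 23.22
tcp_pos: [0.5358, -0.0087, 0.2446]
tool_rot: [0.61, 0.355, 0.612, -0.357]
ft_force: [0.1, 0.4, -3.6]
opening: 0.0526
time: 23.88
tcp_pos: [0.5387, 0.0849, 0.2436]
tool_rot: [-0.481, -0.515, -0.484, 0.518]
ft_force: [-0.7, -0.1, -2.4]
opening: 0.052
[0.53870587 0.08485696 0.24359506] [[-0.0057, 0.9977, -0.0676], [0.0003, -0.0676, -0.9977], [-1.0, -0.0057, 0.0001]] 23.8833 0.051989960504223845
frame corners @.032 [[0.261, 0.285], [0.83, 0.246], [0.547, 0.265], [0.532, 0.04]]
0.65 [227.7, 3.0, 464.1, 128.2] (array([ 0.5561,  0.267 , -0.0703]), np.float64(0.047))
0.23 [251.0, 134.3, 400.6, 431.2] (array([ 0.556,  0.267, -0.07 ]), np.float64(1.0))
st 0.71 [253.8, 128.3, 405.5, 432.6] [(130, np.int64(339), np.int64(385)), (142, np.int64(279), np.int64(402)), (154, np.int64(279), np.int64(401)), (166, np.int64(280), np.int64(400)), (178, np.int64(280), np.int64(399))]
rear end tool coords [-0.0041  0.0074 -0.0758]
rear end tool coords [-0.04    0.0057 -0.0769]
```

```bash
python3 -m handwheel '[[[-25,3,-30,0,0,0.33,1],[-25,3,-30,0,0,0,1],[0,1,-15,0,0,0,1],[0,0,0,0,0,0,1],[0,0,0,0,0,0,1]]]'
python3 case.py
python3 - <<'E'
from h import *
c=cam('wrist'); im=cv2.cvtColor(c['frame'],cv2.COLOR_RGB2BGR)
x0,y0,yaw=.556,.267,-.0715
def W(P): 
    P=np.array(P,float); return np.c_[x0+np.cos(yaw)*P[:,0]-np.sin(yaw)*P[:,1], y0+np.sin(yaw)*P[:,0]+np.cos(yaw)*P[:,1], np.full(len(P),.032)]
im=cv2.resize(im,None,fx=3,fy=3,interpolation=cv2.INTER_CUBIC)
cut=[[-.031,-.067],[-.019-.012,.007],[-.019,.007],[-.019,.067],[.027,.067],[.027,-.067]]
for P in(cut,[[-.095,-.11],[-.095,.11],[.095,.11],[.095,-.11]]):
    cv2.polylines(im,[np.round((proj(c,W(P))*3+1)*16).astype(np.int32)],True,(0,0,255),1,shift=4)
u,v=(proj(c,W([[0,.02]]))[0]*3).astype(int); print(u,v)
v=max(v,300);cv2.imwrite('pics/case.png',im[v-300:v+300,u-390:u+390])
E
```

```text
time: 24.45
tcp_pos: [0.5522, 0.1547, 0.2957]
tool_rot: [0.484, 0.518, 0.48, -0.517]
ft_force: [-0.8, -0.1, -3.3]
opening: 0.0523
[0.55219395 0.15467026 0.29574714] [[0.0039, 0.9974, -0.0716], [-0.0034, -0.0716, -0.9974], [-1.0, 0.0041, 0.0031]] 24.45 0.05226387269248425
frame corners @.032 [[0.241, 0.37], [0.888, 0.325], [0.564, 0.348], [0.546, 0.091]]
0.75 [225.6, 1.4, 433.0, 189.6] (array([ 0.5594,  0.3303, -0.0565]), np.float64(0.148))
st 0.8 [255.6, 129.1, 402.6, 431.4] [(131, np.int64(290), np.int64(386)), (143, np.int64(279), np.int64(402)), (155, np.int64(279), np.int64(401)), (167, np.int64(280), np.int64(400)), (179, np.int64(280), np.int64(399))]
rear end tool coords [-0.0042  0.0074 -0.0754]
rear end tool coords [-0.0402  0.0057 -0.0766]
st 0.5 [466.8, 199.8, 568.7, 283.2] [(199, np.int64(491), np.int64(494)), (211, np.int64(471), np.int64(540)), (223, np.int64(466), np.int64(562)), (235, np.int64(468), np.int64(568)), (247, np.int64(478), np.int64(569))]
rear end tool coords [-0.0038  0.0768 -0.0461]
rear end tool coords [-0.0399  0.0597 -0.0539]
953 195
```

View pics/case.png

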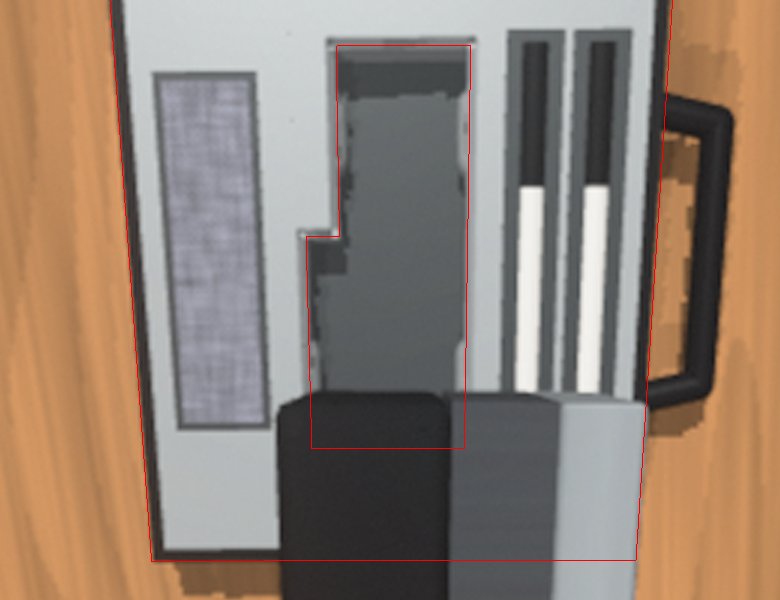

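The overlay matches the cut-out to about 1 mm. The case is at (0.5557, 0.267), yaw −0.0715, and the stapler sits in the hand with the TCP at stapler x ≈ +10 mm. I move above the pocket.

```bash
python3 -m handwheel '[[[0,-1.6,-25.5,0,0.18,-0.23,1],[0,-1.6,-25.5,0,0,0,1],[0,-1.6,-25.5,0,0,0,1],[0,-1.6,-25.5,0,0,0,1],[36,0,0,0,0,0,1],[36,0,0,0,0,0,1],[36,0,0,0,0,0,1],[36,0,0,0,0,0,1]]]'
python3 -m handwheel '[[[36,0,0,0,0,0,1],[36,0,0,0,0,0,1],[20,0,0,0,0,0,1],[14,0,0,0,0,0,1],[0,0,0,0,0,0,1],[0,0,0,0,0,0,1],[0,0,0,0,0,0,1],[0,0,0,0,0,0,1]]]'
cat > pos.py <<'E'
from h import *
p,Rt,s=tool(); t=np.array([.5530,.2570,p[2]]); print(p.round(4),Rt.round(4).tolist(),s['opening'],s['ft_force'],s['time']); print('delta tool mm',((t-p)@Rt*1000).round(1))
E
python3 pos.py
```

```text
time: 25.32
tcp_pos: [0.5534, 0.2569, 0.1509]
tool_rot: [0.482, 0.518, 0.481, -0.517]
ft_force: [0.8, 0.8, -3.3]
opening: 0.0524
time: 25.98
tcp_pos: [0.5558, 0.2585, 0.0497]
tool_rot: [0.482, 0.52, 0.481, -0.515]
ft_force: [0.5, -0.1, -2.0]
opening: 0.0521
[0.5558 0.2585 0.0497] [[0.0063, 0.9974, -0.0719], [0.0028, -0.0719, -0.9974], [-1.0, 0.0061, -0.0032]] 0.05207118705854279 [ 0.46667193 -0.13312007 -2.02291604] 25.9833
delta tool mm [-0.  -2.7  1.7]
```

```bash
python3 -m handwheel '[[[0,-2.7,1.7,0,-0.18,-0.35,1],[0,0,0,0,0,0,1],[6,0,0,0,0,0,1],[0,0,0,0,0,0,1],[0,0,0,0,0,0,1]]]'; python3 pos.py; sleep 0; python3 - <<'E'
from h import *
import fit
c=cam('wrist'); save(c,'w7'); p,Rt,s=tool()
for r in cams.trace('stapler','wrist')[:1]:
    ys,xs=np.nonzero(r['mask']); print(ys.min(), ((ray(c,340,ys.min()+1.5,p[2]+.004)-p)@Rt).round(4))
E
```

```text
time: 26.4
tcp_pos: [0.5504, 0.2563, 0.0402]
tool_rot: [-0.481, -0.516, -0.483, 0.519]
ft_force: [0.1, -0.1, -2.0]
opening: 0.0524
[0.5504 0.2563 0.0402] [[-0.0055, 0.9974, -0.0715], [-0.0019, -0.0716, -0.9974], [-1.0, -0.0054, 0.0023]] 0.05242712549219393 [ 0.10750691 -0.1102313  -2.01774479] 26.4
delta tool mm [-0.   2.5 -0.9]
131 [-0.0042  0.007  -0.0747]
```

```bash
for i in 1 2 3; do python3 -m handwheel '[[[0,0,0,0,0,0,1],[0,0,0,0,0,0,1]]]' | sed -n 2p; python3 pos.py | tail -1; done; python3 pos.py
```

```text
tcp_pos: [0.5511, 0.2564, 0.0409]
delta tool mm [-0.   1.9 -0.7]
tcp_pos: [0.551, 0.2564, 0.0409]
delta tool mm [-0.   1.9 -0.7]
tcp_pos: [0.551, 0.2564, 0.0409]
delta tool mm [-0.   1.9 -0.7]
[0.551  0.2564 0.0409] [[-0.0043, 0.9974, -0.0716], [-0.0015, -0.0716, -0.9974], [-1.0, -0.0042, 0.0018]] 0.052440944029732664 [ 0.10015479  0.21946107 -1.22260817] 27.0
delta tool mm [-0.   1.9 -0.7]
```

```bash
python3 -m handwheel '[[[0,1.5,-0.6,0,0.1,0.2,1],[0,0,0,0,0,0,1],[0,0,0,0,0,0,1],[0,0,0,0,0,0,1],[0,0,0,0,0,0,1],[0,0,0,0,0,0,1]]]'; python3 pos.py
```

```text
time: 27.5
tcp_pos: [0.5525, 0.2569, 0.0408]
tool_rot: [-0.482, -0.517, -0.482, 0.518]
ft_force: [-0.6, 1.1, -3.1]
opening: 0.0523
[0.5525 0.2569 0.0408] [[-0.0008, 0.9974, -0.0716], [-0.0001, -0.0716, -0.9974], [-1.0, -0.0008, 0.0001]] 0.052261131730279166 [-0.58258815  1.07432763 -3.10828806] 27.5
delta tool mm [-0.   0.5 -0.2]
```

Aligned within 0.5 mm. Lowering into the mouth in small steps.

```bash
python3 -m handwheel '[[[4,0.4,0,0,0,0,1],[4,0,0,0,0,0,1],[4,0,0,0,0,0,1],[0,0,0,0,0,0,1],[0,0,0,0,0,0,1],[0,0,0,0,0,0,1]]]'; python3 pos.py|tail -1
python3 -m handwheel '[[[3,0,0,0,0,0,1],[3,0,0,0,0,0,1],[0,0,0,0,0,0,1],[0,0,0,0,0,0,1],[0,0,0,0,0,0,1]]]'; python3 pos.py|tail -1
```

```text
time: 28.0
tcp_pos: [0.5529, 0.2568, 0.0287]
tool_rot: [-0.482, -0.517, -0.482, 0.518]
ft_force: [-0.2, 0.7, -1.9]
opening: 0.0528
delta tool mm [-0.   0.1 -0.2]
time: 28.42
tcp_pos: [0.5529, 0.2568, 0.0228]
tool_rot: [-0.482, -0.517, -0.482, 0.518]
ft_force: [1.2, -0.6, -2.7]
opening: 0.0526
delta tool mm [-0.   0.1 -0.2]
```

```bash
python3 -m handwheel '[[[2,0,0,0,0,0,1],[2,0,0,0,0,0,1],[0,0,0,0,0,0,1],[0,0,0,0,0,0,1]]]'; 
python3 -m handwheel '[[[2,0,0,0,0,0,1],[1.5,0,0,0,0,0,1],[0,0,0,0,0,0,1],[0,0,0,0,0,0,1]]]'; python3 pos.py
```

```text
time: 28.75
tcp_pos: [0.5535, 0.257, 0.0193]
tool_rot: [0.482, 0.518, 0.482, -0.517]
ft_force: [1.7, -0.1, -0.5]
opening: 0.0526
time: 29.08
tcp_pos: [0.553, 0.2571, 0.0153]
tool_rot: [0.482, 0.518, 0.482, -0.518]
ft_force: [-0.8, 1.0, 0.0]
opening: 0.0527
[0.553  0.2571 0.0153] [[-0.0004, 0.9974, -0.0717], [0.0005, -0.0717, -0.9974], [-1.0, -0.0004, -0.0004]] 0.05272151577383527 [-0.77363648  0.95876091  0.01700883] 29.0833
delta tool mm [-0.  -0.   0.1]
```

```bash
python3 -m handwheel '[[[1.5,0,0,0,0,0,1],[0,0,0,0,0,0,1],[0,0,0,0,0,0,1]]]'; python3 pos.py
python3 -m handwheel '[[[-1,0,0,0,0,0,0],[0,0,0,0,0,0,0],[0,0,0,0,0,0,0],[0,0,0,0,0,0,0],[-25,0,0,0,0,0,0],[-30,0,0,0,0,0,0],[0,0,0,0,0,0,1],[0,0,0,0,0,0,1]]]'
```

```text
time: 29.33
tcp_pos: [0.5527, 0.2569, 0.0135]
tool_rot: [-0.481, -0.517, -0.482, 0.518]
ft_force: [2.1, 1.9, -0.9]
opening: 0.0526
[0.5527 0.2569 0.0135] [[-0.001, 0.9974, -0.0717], [0.0001, -0.0717, -0.9974], [-1.0, -0.001, 0.0]] 0.052557200758912084 [ 2.08272564  1.86043679 -0.91830857] 29.3333
delta tool mm [-0.   0.3 -0.1]
time: 30.0
tcp_pos: [0.5547, 0.2575, 0.0726]
tool_rot: [0.482, 0.519, 0.481, -0.516]
ft_force: [0.2, -0.5, -0.5]
opening: 0.0639
```

```bash
python3 -m handwheel '[[[0,-1,-10,0,0,0,1],[0,0,0,0,0,0,1],[15,0,0,0,0,0,1],[13,0,0,0,0,0,1],[4,0,0,0,0,0,1],[0,0,0,0,0,0,1],[3,0,0,0,0,0,1],[0,0,0,0,0,0,1]]]'; python3 pos.py | head -1
python3 -m handwheel '[[[2,0,0,0,0,0,1],[0,0,0,0,0,0,1],[0,0,0,0,0,0,1]]]'
python3 -m handwheel '[[[2,0,0,0,0,0,1],[0,0,0,0,0,0,1],[0,0,0,0,0,0,1]]]'
```

```text
time: 30.67
tcp_pos: [0.5525, 0.2668, 0.0344]
tool_rot: [-0.481, -0.517, -0.482, 0.518]
ft_force: [0.3, -1.3, 0.0]
opening: -0.0001
[0.5525 0.2668 0.0344] [[-0.0014, 0.9974, -0.0717], [-0.0003, -0.0717, -0.9974], [-1.0, -0.0014, 0.0004]] -0.00014543271700395482 [ 0.27230019 -1.2849192   0.02014296] 30.6667
time: 30.92
tcp_pos: [0.5529, 0.267, 0.0332]
tool_rot: [-0.482, -0.518, -0.482, 0.518]
ft_force: [-0.1, -0.5, -0.2]
opening: -0.0001
time: 31.17
tcp_pos: [0.5526, 0.2669, 0.0308]
tool_rot: [-0.482, -0.517, -0.482, 0.518]
ft_force: [0.2, 0.0, -0.6]
opening: -0.0
```

```bash
for i in 1 2; do python3 -m handwheel '[[[1.5,0,0,0,0,0,1],[0,0,0,0,0,0,1],[0,0,0,0,0,0,1]]]'|sed -n '2p;4p'; done
python3 -m handwheel '[[[1.5,0,0,0,0,0,1],[0,0,0,0,0,0,1],[0,0,0,0,0,0,1]]]'|sed -n '2p;4p'
```

```text
tcp_pos: [0.5526, 0.2669, 0.0293]
ft_force: [-0.5, 0.7, -0.4]
tcp_pos: [0.5526, 0.2669, 0.0278]
ft_force: [-0.5, -0.1, 0.6]
tcp_pos: [0.5526, 0.2669, 0.0262]
ft_force: [-0.0, -0.2, 0.6]
```

```bash
for i in 1; do python3 -m handwheel '[[[1.5,0,0,0,0,0,1],[0,0,0,0,0,0,1],[0,0,0,0,0,0,1]]]'|sed -n '2p;4p'; done
python3 -m handwheel '[[[1.5,0,0,0,0,0,1],[0,0,0,0,0,0,1],[0,0,0,0,0,0,1]]]'|sed -n '2p;4p'
python3 - <<'E'
from h import *
o=[]
for n,w in(('scene',(.555,.267,.05)),('wrist',(.555,.30,.05))):
    c=cam(n); save(c,n+'8'); u,v=proj(c,w)[0].astype(int); print(n,u,v)
    im=cv2.imread('pics/'+n+'8.png'); k=65 if n=='scene' else 150
    u=int(np.clip(u,k,639-k)); v=int(np.clip(v,k,479-k)); o.append(cv2.resize(im[v-k:v+k,u-k:u+k],(400,400),interpolation=cv2.INTER_CUBIC))
cv2.imwrite('pics/p8.png',cv2.hconcat(o))
E
```

```text
tcp_pos: [0.5526, 0.2669, 0.0247]
ft_force: [-0.1, -0.0, -0.1]
tcp_pos: [0.5532, 0.267, 0.0239]
ft_force: [1.4, -0.6, 3.4]
scene 445 183
wrist 321 242
```

View pics/p8.png

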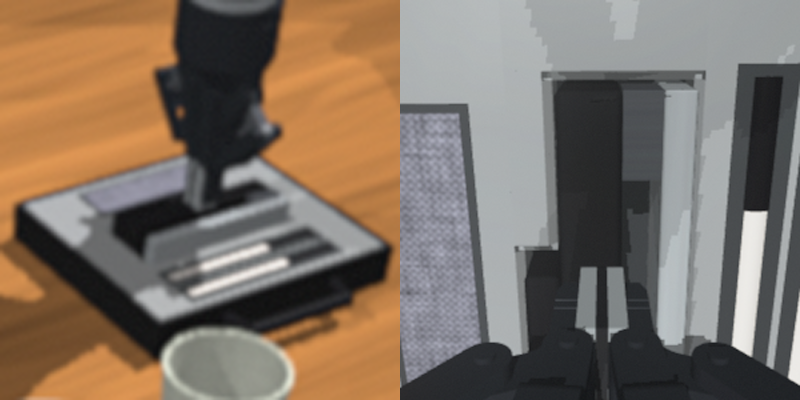

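Contact is now felt, and the stapler sits in the cut-out the right way round. I press on until the force rises firmly.

```bash
for i in 1; do python3 -m handwheel '[[[2,0,0,0,0,0,1],[0,0,0,0,0,0,1],[0,0,0,0,0,0,1]]]'|sed -n '2p;4p'; done
python3 -m handwheel '[[[2,0,0,0,0,0,1],[0,0,0,0,0,0,1],[0,0,0,0,0,0,1]]]'|sed -n '2p;4p'
python3 -m handwheel '[[[2,0,0,0,0,0,1],[0,0,0,0,0,0,1],[0,0,0,0,0,0,1]]]'|sed -n '2p;4p'
```

```text
tcp_pos: [0.5533, 0.267, 0.0238]
ft_force: [-4.8, -3.4, 14.1]
tcp_pos: [0.5534, 0.267, 0.0238]
ft_force: [-8.9, -5.2, 23.4]
tcp_pos: [0.5534, 0.267, 0.0237]
ft_force: [-13.4, -7.8, 34.1]
```

```bash
python3 -m handwheel '[[[-14,0,0,0,0,0,1],[0,0,22,0,0,0,1],[0,0,22,0,0,0,1],[0,0,0,0,0,0,1],[5,0,0,0,0,0,1],[2,0,0,0,0,0,1],[0,0,0,0,0,0,1],[0,0,0,0,0,0,1]]]'
for i in 1 2; do python3 -m handwheel '[[[1,0,0,0,0,0,1],[0,0,0,0,0,0,1],[0,0,0,0,0,0,1]]]'|sed -n '2p;4p'; done
python3 -m handwheel '[[[1.5,0,0,0,0,0,1],[1.5,0,0,0,0,0,1],[0,0,0,0,0,0,1]]]'|sed -n '2p;4p'
```

```text
time: 33.93
tcp_pos: [0.5492, 0.2234, 0.0239]
tool_rot: [-0.482, -0.517, -0.482, 0.518]
ft_force: [-0.8, -1.6, 1.6]
opening: 0.0003
tcp_pos: [0.5492, 0.2234, 0.0238]
ft_force: [-3.6, -2.0, 6.2]
tcp_pos: [0.5493, 0.2234, 0.0238]
ft_force: [-6.2, -2.2, 12.5]
tcp_pos: [0.5494, 0.2234, 0.0237]
ft_force: [-13.2, -6.0, 27.5]
```

```bash
python3 -m handwheel '[[[-14,0,0,0,0,0,1],[0,0,-30,0,0,0,1],[0,0,-30,0,0,0,1],[0,0,-29,0,0,0,1],[0,0,0,0,0,0,1],[5,0,0,0,0,0,1],[0,0,0,0,0,0,1],[0,0,0,0,0,0,1]]]'
python3 -m handwheel '[[[2,0,0,0,0,0,1],[2,0,0,0,0,0,1],[0,0,0,0,0,0,1]]]'|sed -n '2p;4p'
python3 -m handwheel '[[[1.5,0,0,0,0,0,1],[1.5,0,0,0,0,0,1],[0,0,0,0,0,0,1]]]'|sed -n '2p;4p'
```

```text
time: 35.35
tcp_pos: [0.555, 0.3109, 0.027]
tool_rot: [-0.481, -0.517, -0.482, 0.519]
ft_force: [0.2, -0.0, 0.4]
opening: -0.0003
tcp_pos: [0.556, 0.3111, 0.0241]
ft_force: [-0.2, 0.5, -0.4]
tcp_pos: [0.5562, 0.3113, 0.0238]
ft_force: [-6.2, -3.8, 12.7]
```

All three points bottom out at TCP 0.0237–0.0238. To check absolute depth I touch the bare foam beside the nose, which should read 16 mm lower.

```bash
python3 -m handwheel '[[[-20,0,0,0,0,0,1],[0,0,34,0,0,0,1],[0,0,34,0,0,0,1],[0,0,34,0,0,0,1],[0,0,33,0,0,0,1],[0,0,0,0,0,0,1],[16,0,0,0,0,0,1],[12,0,0,0,0,0,1]]]'
python3 -m handwheel '[[[2,0,0,0,0,0,1],[0,0,0,0,0,0,1],[0,0,0,0,0,0,1],[0,0,0,0,0,0,1]]]'|sed -n '2p;4p'
for i in 1 2; do python3 -m handwheel '[[[2,0,0,0,0,0,1],[0,0,0,0,0,0,1],[0,0,0,0,0,0,1]]]'|sed -n '2p;4p'; done
```

```text
time: 36.52
tcp_pos: [0.5468, 0.1766, 0.0136]
tool_rot: [0.481, 0.518, 0.481, -0.518]
ft_force: [-0.8, 0.3, -0.1]
opening: 0.0001
tcp_pos: [0.5466, 0.1777, 0.0118]
ft_force: [-1.3, 0.9, 0.0]
tcp_pos: [0.5463, 0.1773, 0.0096]
ft_force: [-0.4, -0.3, 0.4]
tcp_pos: [0.5467, 0.1773, 0.0079]
ft_force: [0.6, 0.5, 1.8]
```

```bash
python3 -m handwheel '[[[1.5,0,0,0,0,0,1],[0,0,0,0,0,0,1],[0,0,0,0,0,0,1]]]'|sed -n '2p;4p'
python3 -m handwheel '[[[-30,0,0,0,0,0,1],[-40,0,0,0,0,0,1],[-40,0,0,0,0,0,1],[-40,0,0,0,0,0,1],[-40,0,0,0,0,0,1],[0,0,0,0,0,0,1],[0,0,0,0,0,0,1],[0,0,0,0,0,0,1]]]'
cat > fin.py <<'E'
from fit import *
L=[box(-.065,.065,.017,.027,.012,.048),box(-.065,-.038,.005,.017,.012,.048),box(-.065,.065,-.015,.005,.012,.048),box(-.005,.065,-.027,-.015,.012,.048)]
c=cam('wrist'); save(c,'w9'); p,Rt,s=tool(); print(p,s['ft_force'],s['time'])
im=cv2.resize(cv2.cvtColor(c['frame'],cv2.COLOR_RGB2BGR),None,fx=3,fy=3,interpolation=cv2.INTER_CUBIC)
x0,y0,yaw=.5557,.267,-.0715; 
def W(P): return place(np.array(P,float),x0,y0,yaw)
top=[[-.029,-.065,.048],[-.029,.005,.048],[-.017,.005,.048],[-.017,.065,.048],[.025,.065,.048],[.025,-.065,.048]]
cut=[[-.031,-.067,.032],[-.031,.007,.032],[-.019,.007,.032],[-.019,.067,.032],[.027,.067,.032],[.027,-.067,.032]]
for P,col in((top,(0,255,0)),(cut,(0,0,255))): cv2.polylines(im,[np.round((proj(c,W(P))*3+1)*16).astype(np.int32)],True,col,1,shift=4)
u,v=(proj(c,W([[0,0,.04]]))[0]*3).astype(int); v=max(v,300); cv2.imwrite('pics/fin.png',im[v-300:v+300,max(u-390,0):u+390])
for r in cams.trace('stapler','wrist')[:2]: print(r['score'],r['rect'])
cc=cam('top'); 
for r in cams.recognise('cup_a','top')[:3]: print('cup',r['score'],r['rect'])
E
python3 fin.py
```

```text
tcp_pos: [0.5468, 0.1773, 0.0078]
ft_force: [-5.0, -1.4, 11.1]
time: 38.27
tcp_pos: [0.5459, 0.177, 0.1953]
tool_rot: [-0.481, -0.517, -0.482, 0.518]
ft_force: [-0.2, 0.6, -0.4]
opening: -0.0001
[0.54524446 0.17686379 0.19390892] [-0.67212651  0.02383921 -0.35678402] 38.3167
0.71 [293.6, 12.4, 358.7, 182.6]
cup 0.86 [266.4, 109.9, 311.4, 165.5]
cup 0.68 [185.7, 114.0, 237.9, 165.4]
```

View pics/fin.png

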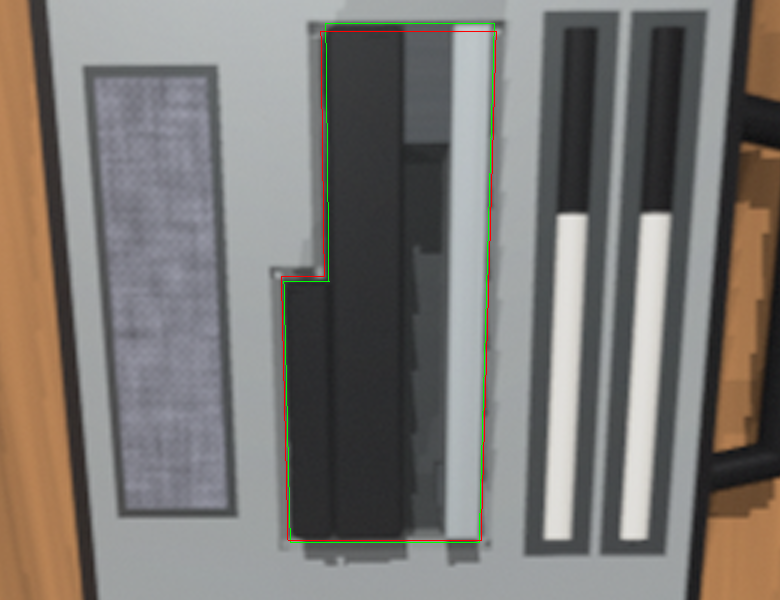

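Foam touches at 0.0078, exactly 16 mm below the stapler's top (0.0238), so the stapler is fully home. The overlay matches the home pose to about 1 mm, and the robot is clear, so I hand in.

```bash
python3 -c "
from cell import job; print(job.job_done())"
```

```text
the job is handed in; nothing more can be done
None
```

The stapler is pressed fully home in its cut-out, right side down with the nose along the case's −y. I handed the job in at about 38 s of the 72 s allowed. The hand-in reports no verdict, so the result rests on my own checks.

**What I did:** I lifted the stapler out of the organiser, turned it and tipped it onto its right side on the bare table. I let go, regripped it across base and cap, set it on the foam lips and pressed it in with closed fingers at the middle, nose and rear.

**Last checks:**
- **Depth and level:** all three press points stopped at TCP 23.7–23.8 mm under 13–34 N. The bare foam stopped at 7.8 mm, so the stapler stands 16.0 mm proud, which is the value for home.
- **Position:** the overlay of the home pose on the wrist picture matches to about 1 mm.
- **Cups:** the top-camera boxes match those at the start to within about 2 px.
- **Robot:** the arm is clear of everything, with no contact force.

**What failed or disagreed:**
- **First grasp:** it closed on nothing, because the finger ends are about 20–24 mm short of the reported TCP. I corrected for that afterwards.
- **First tilt:** laying it down with the tool pointing forward hit joint 5's limit, so I tipped it sideways instead.
- **First regrip:** the grip on the lying stapler looked shallow, so I redid it deeper.
- **Case fit:** one automatic fit of the case disagreed because the stapler partly hid it. I set it aside in favour of the overlay.

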